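# Load and close a two-pocket split mould

### The arm

A 6-joint arm with a two-finger parallel gripper is mounted at the origin on a cart in front of the work surface, level with it; the furniture and walls round the work are solid. World frame = base frame: x ahead of the robot, y to its left, z up, the work surface at z = 0. Lengths are in m, angles in rad, forces in N, time in s.
With the tool pointing down it reaches from about 0.35 to 0.875 m from the base axis. Payload 4.2 kg.
Tool frame: the origin (TCP) lies where the fingers leave the gripper's body, on its centre line; the fingertips stand 73 mm ahead of it and the grasp point (between the pads) lies ahead of it (manip.hold_point_z is the z of the grasp point in the tool frame, in m); z points along the fingers, y is the line along which they close (so a half turn about z gives the same grasp; the last joint's range is limited). The gripper opens to 85 mm and grips with 20 to 120 N. Pads are 22 mm wide; open, the fingers measure 114 mm over their backs; the gripper's body (76 mm by 85 mm) begins 54 mm behind the grasp point. The pads swing forward as they close: fully open they stand 13 mm farther back than shut.
Start: joints at [1.432, 0.385, 0.008, 0, -1.194, -0.259], TCP at [0.242, 0.576, 0.304] pointing down, gripper open.
Joint ranges: [-3.14, 3.14], [-1.21, 2.06], [-1.07, 1.41], [-3.16, 2.05], [-2.99, -0.16], [-3.1, 3.1]. Speed limits (rad/s): [2.79, 2.79, 3.14, 3.14, 3.14, 3.14].

### API

Orientations are given as a unit quaternion [x, y, z, w].
In Python, from cell import manip gives the robot as it stands. The module is installed in compiled form; this text tells all that it offers.
- The arm moves only by the tool jog_arm, never from a script. Its argument "commands" is a list of rows, each an object with "dp": the shift along the tool's x, y, z in mm, a list of three; "twist": the turn, a rotation vector about the tool's x, y, z in degrees, a list of three. In form: [{"dp": [dx, dy, dz], "twist": [ax, ay, az]}, ...]. A call has 1 to 20 rows; each row is the pose to reach, as a shift and turn from the pose commanded when the call began, along the tool's axes at that moment; what a row does not reach only later rows make up. A row lasts 1/8 s, in which the tool goes at most 62.5 mm and 10.7 degrees, less where a joint would pass 70% of its speed; a pose out of reach is approached as far as the arm can. A call with a gripper value outside its range is refused whole. "hand" is the opening, from 0 (shut) to 1 (fully open), set as the call begins (left out, the last holds). The fingers move at their own pace and stop on an object; the grip force is fixed at half the most. Time passes only in rows, so rows that repeat a pose let the fingers close. It gives the time, the measured TCP pose, the force, the opening and the grip force at its end, in the units of the state.
- manip.sense(): the state, without advancing time (a new reading comes with each control period).
- manip.snapshot(name): name is "side" or "top"; returns the picture (480x640x3 uint8, red, green, blue); there is no depth.
- manip.camera_model(name): a dict with "fx", "fy", "cx", "cy" (pixels), "dist_coeffs" ([k1, k2, p1, p2, k3] as OpenCV has them; the pictures are not rectified), "rvec" (rotation vector, rad) and "tvec" (3), from world to camera coordinates, as OpenCV has them. Camera axes: x right, y down, z forward; pixel columns grow to the right and rows downward; lengths in m; the calibration is good to about 2 mm. A picture is of the moment at which its call begins. camera_model takes no time and is no camera call.
- manip.job_done(): hands the job in; it is judged then, once.
The state is a dict: "time_s": time; "joints": joint angles; "dq": joint speeds; "joint_torque": joint torques, N m; "tool_pos": TCP position; "eef_rot": TCP orientation; "ft_force": force on the tool from outside, world axes, zero at the start; "moment": the same for the moment, N m; "finger_gap": finger opening in m; "grip_force": force on a finger pad.
Only numpy, scipy, OpenCV 4.12 (cv2) and the standard library are available. Lean on these libraries where they do the work, as an engineer would, in place of code of your own. Each camera call takes 0.05 s, during which the arm holds its last target. There are 200 camera calls.

### The job

Load the split mould: put the green specimen in the wide pocket of the fixed lower half and the small black specimen in its narrow pocket, both sitting flat on the pocket floor, and leave the red specimen where it is. Then fit the blue upper half over the two dowels with the yellow dots at the same end, press it down against the spring pins until the two halves meet all round, and finish while still holding the mould pressed shut: do not let go.

Things in the scene. Friction and masses are not known exactly. Their poses are not given: they have to be found in the camera images.
- mould_lower: Fixed lower mould half: dark steel base 90 x 196 x 10 mm (x, y, z), on it a grey block 60 x 156 x 20 mm; its flat top, the parting face, is 30 mm above the worktop. Origin: centre of the base's underside, z up. On its centre line: dowels at y = +63 (thick) and -63 mm (thin), pockets at y = +26 (wide) and -25 mm (narrow). A yellow dot on the face marks the thick-dowel end (+y).
- wide_pocket (a point): Centre of the mouth of the wide pocket, at the level of the parting face; 34 mm diameter, 8 mm deep, dark floor.
- narrow_pocket (a point): Centre of the mouth of the narrow pocket, at the level of the parting face; 29 mm diameter, 8 mm deep, dark floor.
- thick_dowel (a point): Centre of the top of the thick upright steel dowel: 14 mm diameter, 24 mm above the parting face, the top 7 mm tapering by 3.5 mm of radius.
- thin_dowel (a point): Centre of the top of the thin upright steel dowel: 10 mm diameter, 24 mm above the parting face, the top 7 mm tapering by 3.5 mm of radius.
- mould_upper: Loose upper mould half, 0.25 kg: blue plate 60 x 156 x 19 mm (x, y, z), right way up on the worktop. Origin: centre of its flat underside, z up. Shut, its origin is 30 mm straight above the lower half's, axes parallel. Dowel holes go right through at y = +63 mm (large) and -63 mm (small); recesses 13 mm deep below clear the specimens. A yellow dot on top marks the large-hole end (+y).
- grip_rib (a point): Centre of the top of the black upright grip rib in the middle of the upper half: 16 mm thick (x), 56 mm long (y), from 19 mm up to 53 mm above the underside; grip it across its thickness from above.
- thick_hole (a point): Centre of the lower mouth of the upper half's larger dowel hole (15.5 mm).
- thin_hole (a point): Centre of the lower mouth of the upper half's smaller dowel hole (11.5 mm).
- green_specimen: Green round specimen mount with a round metal face, 30 mm diameter, 17 mm high, standing upright; origin at the centre of its underside.
- small_specimen: Small black round specimen mount with two bright strips in its face, 25 mm diameter, 18 mm high, standing upright; origin at the centre of its underside.
- red_specimen: Red round specimen mount, 30 mm diameter, 19 mm high, standing upright; origin at the centre of its underside. To be left alone.
- spring_pin0 (a joint): Travel of one of four brass spring pins (6 mm diameter, at x = +-23, y = +-47 mm of the lower half): 0 m when up, 5 mm proud of the parting face, 0.005 m when the halves meet. Let go, the upper half rests on them 5 mm open; all four take about 10 N when shut, so shutting needs about 8 N beyond the upper half's weight.

How it is judged:
On the way, in this order (a step that is already met when the one before it is completed fails the run):
1. the green specimen sits in the wide pocket and the small black one in the narrow pocket, the upper half not yet on the dowels (horizontal distance between green_specimen and wide_pocket below 0.005 m and z of green_specimen in the frame of wide_pocket below -0.006 m and horizontal distance between small_specimen and narrow_pocket below 0.005 m and z of small_specimen in the frame of narrow_pocket below -0.006 m and horizontal distance between mould_upper and mould_lower above 0.03 m), for 0.2 s.
2. the upper half is threaded on both dowels (horizontal distance between thick_hole and thick_dowel below 0.004 m and horizontal distance between thin_hole and thin_dowel below 0.004 m and z of mould_upper in the frame of mould_lower below 0.045 m), for 0.1 s.
At the end, for the whole second after the job is handed in: Each specimen within 5 mm of its pocket's centre, 6 mm or more down and upright (0.12 rad); each dowel hole within 3 mm of its dowel; gap between the halves under 2 mm at both ends, the upper half level and still, the robot still holding or pushing it (over 3 N) (horizontal distance between green_specimen and wide_pocket below 0.005 m and z of green_specimen in the frame of wide_pocket below -0.006 m and angle between each of green_specimen, small_specimen's own z axis and vertical below 0.12 rad and horizontal distance between small_specimen and narrow_pocket below 0.005 m and z of small_specimen in the frame of narrow_pocket below -0.006 m and horizontal distance between thick_hole and thick_dowel below 0.003 m and horizontal distance between thin_hole and thin_dowel below 0.003 m and z of each of thick_hole, thin_hole in the frame of mould_lower below 0.032 m and angle between the z axis of mould_upper and the z axis of mould_lower, either way round below 0.05 rad and linear speed of mould_upper below 0.02 m/s and contact force between any of the fingers, the arm and mould_upper above 3 N); the arm keeps its last pose, push and grip.
It fails at once if the red specimen is moved more than 30 mm (distance of red_specimen from where it was at the start of the episode above 0.03 m).
It also fails if it takes over 72 s, if anything falls off the work surface, if the arm or the gripper's body presses on something with over 40 N, if the wrist force passes 120 N, or if a joint passes its speed limit or range.

## Working session

There is one attempt and no reset: what is moved stays moved. The work goes in short steps, Python scripts to look and compute and a tool call to move; the robot and the scene stay as the last step left them, time stands still between calls to the robot, and variables do not carry over. Pictures are saved under pics/ and viewed, at most 10 in all, crops included, and the job is handed in when it is done.

Besides the shell and the picture viewer there is one more tool, called after "Emit:" as name(argument=value, ...), one argument or row to a line, values as JSON. jog_arm: Moves the arm, as the interface text tells. Its arguments: {"type":"object","properties":{"commands":{"type":"array"},"hand":{"type":"number"}},"required":["commands"]}

```bash
mkdir -p pics; cat > h.py <<'E'
import numpy as np,cv2
from cell import manip
from scipy.spatial.transform import Rotation as R
def cam(n):
    m=manip.camera_model(n);K=np.array([[m['fx'],0,m['cx']],[0,m['fy'],m['cy']],[0,0,1.]])
    return K,np.array(m['dist_coeffs'],float),np.array(m['rvec'],float),np.array(m['tvec'],float)
def ray(n,px):
    K,d,r,t=cam(n);p=cv2.undistortPoints(np.array(px,float).reshape(-1,1,2),K,d).reshape(-1,2)
    M=cv2.Rodrigues(r)[0];D=np.c_[p,np.ones(len(p))]@M
    return -M.T@t.ravel(),D
def onz(n,px,z):
    C,D=ray(n,px);return C+D*((z-C[2])/D[:,2])[:,None]
def proj(n,P):
    K,d,r,t=cam(n);return cv2.projectPoints(np.array(P,float).reshape(-1,1,3),r,t,K,d)[0].reshape(-1,2)
def snap(n,f):
    a=manip.snapshot(n);cv2.imwrite('pics/'+f,a[:,:,::-1]);return a
E
python3 - <<'E'
from h import *
print(manip.hold_point_z,manip.sense())
for n in('top','side'):
    snap(n,n+'0.png');print(n,ray(n,[[320,240]]))
E
```

```text
0.0539 {'time_s': 0.0, 'joints': array([ 1.43163084e+00,  3.85580052e-01,  6.62775542e-03, -5.36781291e-04,
       -1.19400724e+00, -2.58599239e-01]), 'dq': array([ 0.00118102, -0.00046322,  0.0016708 ,  0.00052408, -0.00099537,
        0.00125326]), 'joint_torque': array([-3.19121891e-04, -3.92282224e+01,  1.88399774e+01,  4.18605387e+00,
       -4.64501500e-03, -7.35515499e-06]), 'tool_pos': array([0.24190271, 0.57582385, 0.30280238]), 'eef_rot': array([ 9.80267834e-01, -1.97670793e-01, -1.84459932e-04,  1.09456533e-03]), 'ft_force': array([-0.80329459,  0.2134823 ,  0.13749503]), 'moment': array([ 0.00699226,  0.02890892, -0.00518724]), 'grip_force': 0.0, 'finger_gap': 0.08557002904619129}
top (array([0.32615492, 0.10424776, 1.34998631]), array([[ 1.22036782e-01, -2.65486855e-04, -9.92733629e-01]]))
side (array([ 0.29681177, -0.78615531,  0.42375518]), array([[ 0.17375663,  0.92008125, -0.3521617 ]]))
```

View pics/top0.png

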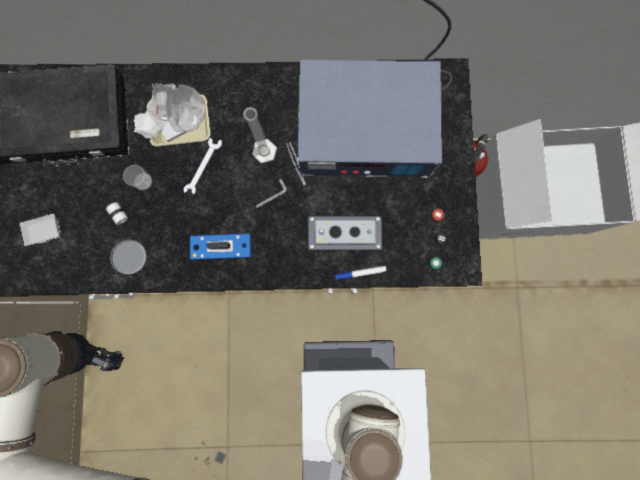

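View pics/side0.png

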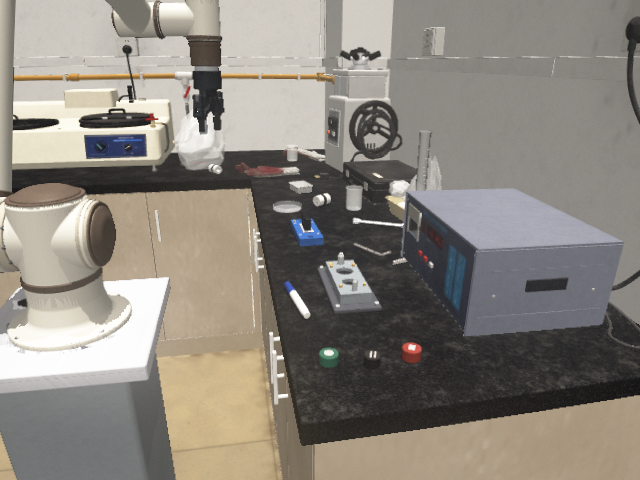

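The top view shows green at (436,263), black (441,238), red (438,214), the lower half at (345,232), and the blue half at (220,247). In the side view, green is at (329,357), black (372,358), red (412,352), and the lower half (350,285). I'll enlarge these areas and measure them.

```bash
python3 - <<'E'
from h import *
T=cv2.imread('pics/top0.png');S=cv2.imread('pics/side0.png')
def crop(a,x0,y0,w,h,s): return cv2.resize(a[y0:y0+h,x0:x0+w],None,fx=s,fy=s,interpolation=cv2.INTER_CUBIC)
a=crop(T,300,205,100,50,8) # lower
b=crop(T,180,225,80,40,5);c=crop(T,410,200,80,40,5)
o=np.zeros((600,800,3),np.uint8);o[:400]=a;o[400:,:400]=b;o[400:,400:]=c;cv2.imwrite('pics/c1.png',o)
a=crop(S,310,240,80,80,5);b=crop(S,280,205,60,50,6)[:300,:360]
c=crop(S,310,335,130,40,6)[:200,:780]
o=np.zeros((600,800,3),np.uint8);o[:400,:400]=a;o[:300,400:760]=b;o[400:,:780]=c;cv2.imwrite('pics/c2.png',o)
hs=lambda i:cv2.cvtColor(i,cv2.COLOR_BGR2HSV)
for n,I in(('top',T),('side',S)):
    H=hs(I)
    for nm,lo,hi in(('blue',(100,150,60),(125,255,255)),('green',(65,80,30),(95,255,255)),('yellow',(22,120,120),(34,255,255)),('red',(0,150,60),(6,255,255)),('red2',(172,150,60),(180,255,255))):
        m=cv2.inRange(H,lo,hi);k,l,st,ce=cv2.connectedComponentsWithStats(m)
        for i in range(1,k):
            if st[i,4]>(2 if nm=='yellow' else 25):
                print(n,nm,st[i],ce[i].round(1),onz(n,[ce[i]],.02)[0].round(3))
E
```

```text
top blue [396 165  11  10  68] [400.8 168.7] [ 0.679 -0.117  0.02 ]
top blue [406 165  17  10  83] [412.9 169.6] [ 0.676 -0.15   0.02 ]
top blue [ 190  234   61   26 1002] [220.3 246.2] [0.479 0.366 0.02 ]
top blue [335 272  17   7  90] [343.2 275.4] [0.395 0.045 0.02 ]
top green [429 257  13  12  80] [435.  262.8] [ 0.423 -0.196  0.02 ]
top yellow [319 239   2   2   4] [319.5 239.5] [0.491 0.105 0.02 ]
top yellow [194 254   2   2   3] [194.3 254.7] [0.458 0.434 0.02 ]
top red [475 155  12  21 132] [480.4 165.2] [ 0.684 -0.331  0.02 ]
top red [432 213  12   7  36] [436.3 216.9] [ 0.545 -0.206  0.02 ]
side blue [124 139  18   3  35] [132.8 139.6] [-0.243  1.992  0.02 ]
side blue [293 219  30  20 222] [307.4 231.1] [0.476 0.338 0.02 ]
side blue [286 282   8   8  32] [289.  285.6] [0.391 0.031 0.02 ]
side green [319 348  19  19 220] [328.6 358.5] [ 0.418 -0.22   0.02 ]
side yellow [329 263   3   1   3] [330. 263.] [0.492 0.126 0.02 ]
side red [146 114  12   7  35] [150.6 117.7] [-0.31   3.122  0.02 ]
side red [402 343  20  20 242] [411.  353.6] [ 0.543 -0.23   0.02 ]
```

View pics/c1.png

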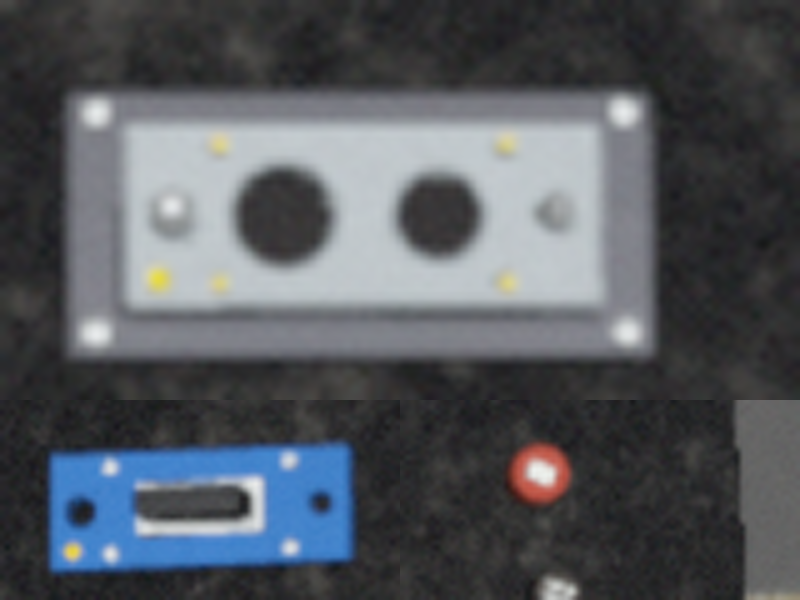

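View pics/c2.png

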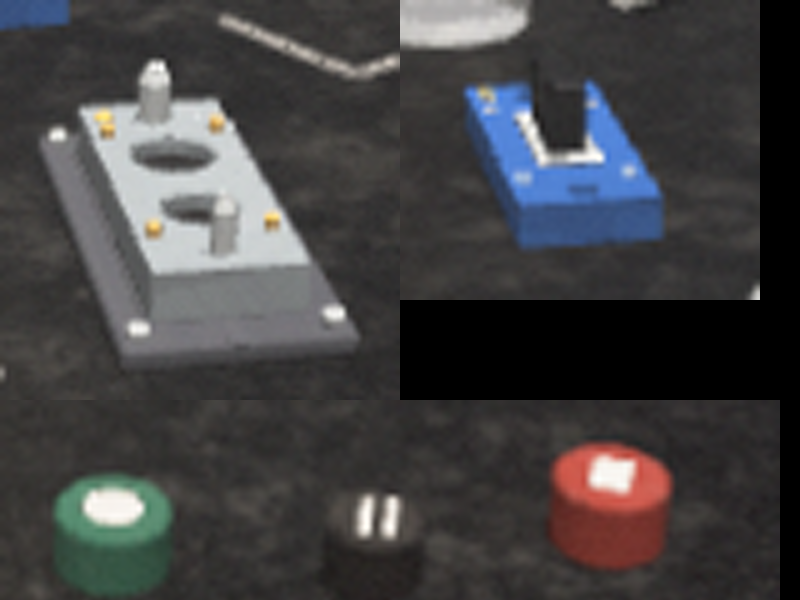

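The crops show the yellow dot at the +y end (image left) on both halves. The pins, bolts, holes and specimen faces are all clear. Next I'll turn these into positions.

```bash
python3 - <<'E'
from h import *
T=cv2.imread('pics/top0.png');S=cv2.imread('pics/side0.png')
u=lambda p,x0,y0,s:(np.array(p,float)+.5)/s-.5+np.array([x0,y0])
tl=lambda p:u(p,300,205,8)
def rep(nm,P):
    c=P.mean(0);print(nm,'centre',c.round(4));return c
pins=onz('top',tl([(219,144),(506,144),(219,283),(507,283)]),.035);rep('pins',pins)
print('dist/ang',np.linalg.norm(pins[0]-pins[1]),np.linalg.norm(pins[0]-pins[2]),[np.degrees(np.arctan2(*(a-b)[:2])) for a,b in((pins[0],pins[1]),(pins[2],pins[3]))])
b=onz('top',tl([(96,112),(624,112),(96,333),(627,333)]),.012);rep('bolts',b);print([np.degrees(np.arctan2(*(a-c)[:2])) for a,c in((b[0],b[1]),(b[2],b[3]))])
bl=onz('top',tl([(122,123),(604,123),(122,308),(604,308)]),.03);rep('block',bl)
rep('pocketW',onz('top',tl([(283,215)]),.025));rep('pocketN',onz('top',tl([(439,214)]),.025))
sl=lambda p:u(p,310,240,5)
sp=onz('side',sl([(108,129),(217,122),(153,227),(272,219)]),.034);rep('side pins',sp);print(sp.round(4))
rep('side W mouth',onz('side',sl([(173,155)]),.03))
# upper
h=onz('top',u([(80,511-400),(320,503-400)],180,225,5),.019);print('holes',h.round(4),np.linalg.norm(h[0]-h[1]),np.degrees(np.arctan2(*(h[0]-h[1])[:2])));rep('upper holes',h)
H=cv2.cvtColor(T,cv2.COLOR_BGR2HSV);m=cv2.inRange(H,(100,130,50),(125,255,255));c=max([k for k in cv2.findContours(m[220:265,180:260],0,2)[0]],key=cv2.contourArea)
c=cv2.convexHull(c)+np.array([180,220]);bx=onz('top',cv2.boxPoints(cv2.minAreaRect(c.astype(np.float32))),.019);rep('upper rect',bx);print(bx.round(4))
us=lambda p:u(p,280,205,6);q=onz('side',us([(525-400,178),(629-400,171),(592-400,104)]),.019);print('side upper studs',q.round(4));
q2=onz('top',u([(111,66),(289,60),(111,154),(289,148)],180,225,5),.019);print('top studs',q2.round(4),rep('studs',q2))
# specimens
ss=lambda p:u(p,310,335,6)
print('side green',onz('side',ss([(112,107)]),.017),'green outline',onz('side',ss([(113,112)]),.017),'black',onz('side',ss([(376,115)]),.018),'red',onz('side',ss([(611,80)]),.019))
for nm,lo,hi,z,(x0,y0,x1,y1) in(('green',(60,60,30),(95,255,255),.017,(420,250,450,275)),):
    m=cv2.inRange(H,lo,hi)[y0:y1,x0:x1];c=max(cv2.findContours(m,0,2)[0],key=cv2.contourArea);(x,y),r=cv2.minEnclosingCircle(c);print(nm,x+x0,y+y0,r,onz('top',[(x+x0,y+y0)],.012))
g=cv2.cvtColor(T,cv2.COLOR_BGR2GRAY)[230:247,432:450].astype(float);w=np.clip(g-110,0,None);yy,xx=np.mgrid[230:247,432:450];p=[(w*xx).sum()/w.sum(),(w*yy).sum()/w.sum()];print('black strips',p,onz('top',[p],.018))
E
```

```text
pins centre [0.5097 0.0382 0.035 ]
dist/ang 0.09417404223268093 0.04594546617016998 [np.float64(1.1293057427523097), np.float64(1.129221833654413)]
bolts centre [0.5099 0.0378 0.012 ]
[np.float64(1.1292464576483903), np.float64(1.1292531856753472)]
block centre [0.5097 0.0379 0.03  ]
pocketW centre [0.511 0.064 0.025]
pocketN centre [0.5103 0.0126 0.025 ]
side pins centre [0.507  0.0352 0.034 ]
[[ 0.4848  0.0819  0.034 ]
 [ 0.5312  0.0816  0.034 ]
 [ 0.4828 -0.0109  0.034 ]
 [ 0.5291 -0.0117  0.034 ]]
side W mouth centre [0.5076 0.0607 0.03  ]
holes [[0.4783 0.4312 0.019 ]
 [0.48   0.3055 0.019 ]] 0.12573495767807935 -0.7613844335262094
upper holes centre [0.4791 0.3683 0.019 ]
upper rect centre [0.4786 0.3681 0.019 ]
[[0.5098 0.4503 0.019 ]
 [0.5125 0.2888 0.019 ]
 [0.4472 0.2864 0.019 ]
 [0.4448 0.4468 0.019 ]]
side upper studs [[0.4551 0.3197 0.019 ]
 [0.5    0.3215 0.019 ]
 [0.4994 0.4126 0.019 ]]
studs centre [0.4792 0.3684 0.019 ]
top studs [[0.5018 0.4153 0.019 ]
 [0.5032 0.3218 0.019 ]
 [0.4553 0.4147 0.019 ]
 [0.4565 0.3217 0.019 ]] [0.47920408 0.36837008 0.019     ]
side green [[ 0.42186599 -0.20011446  0.017     ]] green outline [[ 0.42167821 -0.20231247  0.017     ]] black [[ 0.48612708 -0.21664861  0.018     ]] red [[ 0.54953018 -0.21382445  0.019     ]]
green 435.35185146331787 262.79629611968994 6.8054986000061035 [[ 0.42413437 -0.19907095  0.012     ]]
black strips [np.float64(441.39876923076923), np.float64(238.04184615384617)] [[ 0.48882391 -0.21705726  0.018     ]]
```

Emit:
jog_arm(
  commands=[
    {"dp": [357,312,50],"twist": [0,0,10]},
    {"dp": [357,312,50],"twist": [0,0,20]},
    {"dp": [357,312,50],"twist": [0,0,30]},
    {"dp": [357,312,50],"twist": [0,0,40]},
    {"dp": [357,312,50],"twist": [0,0,50]},
    {"dp": [357,312,50],"twist": [0,0,60]},
    {"dp": [357,312,50],"twist": [0,0,67.2]},
    {"dp": [357,312,50],"twist": [0,0,67.2]},
    {"dp": [468,646,123],"twist": [0,0,67.2]},
    {"dp": [468,646,123],"twist": [0,0,67.2]},
    {"dp": [468,646,123],"twist": [0,0,67.2]},
    {"dp": [468,646,123],"twist": [0,0,67.2]},
    {"dp": [468,646,123],"twist": [0,0,67.2]},
    {"dp": [468,646,123],"twist": [0,0,67.2]},
    {"dp": [468,646,123],"twist": [0,0,67.2]},
    {"dp": [468,646,123],"twist": [0,0,67.2]},
    {"dp": [468,646,123],"twist": [0,0,67.2]},
    {"dp": [468,646,123],"twist": [0,0,67.2]},
  ],
  hand=0.55,
)

```text
time_s: 2.35
tool_pos: [0.4236, -0.1997, 0.1813]
eef_rot: [0.708, -0.706, 0.0, -0.0]
ft_force: [0.1, -0.6, 0.2]
finger_gap: 0.0472
grip_force: 0.0
```

Emit:
jog_arm(
  commands=[
    {"dp": [0.8,0.6,30],"twist": [0,0,0]},
    {"dp": [0.8,0.6,60],"twist": [0,0,0]},
    {"dp": [0.8,0.6,80],"twist": [0,0,0]},
    {"dp": [0.8,0.6,92],"twist": [0,0,0]},
    {"dp": [0.8,0.6,99],"twist": [0,0,0]},
    {"dp": [0.8,0.6,99],"twist": [0,0,0]},
    {"dp": [0.8,0.6,99],"twist": [0,0,0]},
  ],
)

```text
time_s: 3.22
tool_pos: [0.4231, -0.2015, 0.0825]
eef_rot: [0.707, -0.707, 0.001, -0.0]
ft_force: [0.8, 0.1, 0.2]
finger_gap: 0.0473
grip_force: 0.0
```

Emit:
jog_arm(
  commands=[
    {"dp": [0,0,0],"twist": [0,0,0]},
    {"dp": [0,0,0],"twist": [0,0,0]},
    {"dp": [0,0,0],"twist": [0,0,0]},
    {"dp": [0,0,0],"twist": [0,0,0]},
    {"dp": [0,0,0],"twist": [0,0,0]},
    {"dp": [0,0,0],"twist": [0,0,0]},
  ],
  hand=0.2,
)

```text
time_s: 3.98
tool_pos: [0.423, -0.2015, 0.0829]
eef_rot: [0.707, -0.707, 0.001, -0.0]
ft_force: [-1.4, 1.2, 4.6]
finger_gap: 0.0266
grip_force: 58.7
```

```bash
python3 - <<'E'
from h import *
S=snap('side','s1.png')[:,:,::-1]
cv2.imwrite('pics/c3.png',cv2.resize(S[270:390,280:440],None,fx=5,fy=5,interpolation=cv2.INTER_CUBIC))
E
```

```text
(no output)
```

View pics/c3.png

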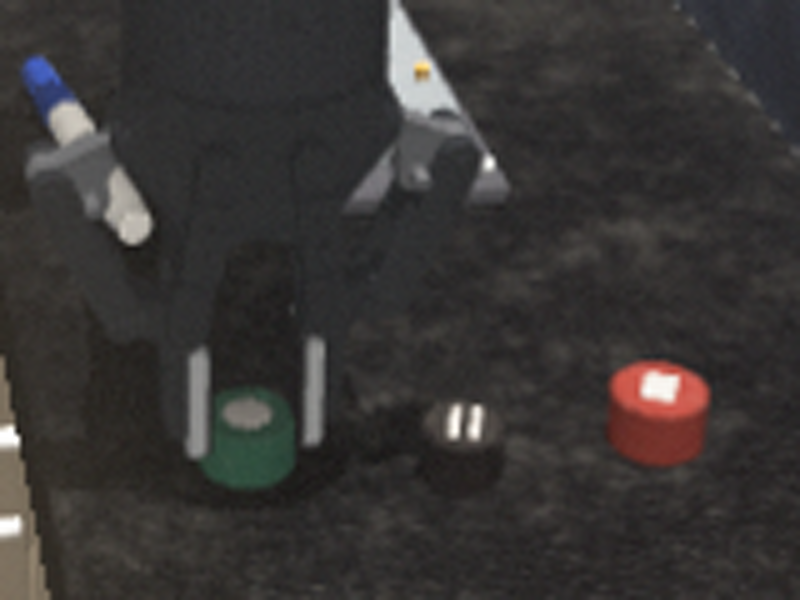

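Seen from the side, the pads hold green squarely at (250,430) in the crop, with the tips about half-way down it. Now I'll carry it over the wide pocket.

Emit:
jog_arm(
  commands=[
    {"dp": [0,0,-30],"twist": [0,0,0]},
    {"dp": [0,0,-82],"twist": [0,0,0]},
    {"dp": [-40,-13,-85],"twist": [0,0,0]},
    {"dp": [-90,-29,-85],"twist": [0,0,0]},
    {"dp": [-140,-46,-85],"twist": [0,0,0]},
    {"dp": [-190,-62,-85],"twist": [0,0,0]},
    {"dp": [-235,-76,-85],"twist": [0,0,0]},
    {"dp": [-264,-86,-85],"twist": [0,0,0]},
    {"dp": [-264,-86,-70],"twist": [0,0,0]},
    {"dp": [-264,-86,-55],"twist": [0,0,0]},
    {"dp": [-264,-86,-42],"twist": [0,0,0]},
    {"dp": [-264,-86,-38],"twist": [0,0,0]},
    {"dp": [-264,-86,-38],"twist": [0,0,0]},
    {"dp": [-264,-86,-38],"twist": [0,0,0]},
  ],
)

```text
time_s: 5.78
tool_pos: [0.509, 0.0624, 0.1203]
eef_rot: [-0.707, 0.707, -0.0, 0.0]
ft_force: [0.5, 0.6, 0.0]
finger_gap: 0.0266
grip_force: 59.1
```

```bash
python3 - <<'E'
from h import *
S=snap('side','s2.png')[:,:,::-1];T=snap('top','t2.png')[:,:,::-1]
o=np.zeros((600,800,3),np.uint8)
o[:600,:480]=cv2.resize(S[220:320,310:390],None,fx=6,fy=6,interpolation=cv2.INTER_CUBIC)
o[:320,480:]=cv2.resize(T[207:247,310:350],None,fx=8,fy=8,interpolation=cv2.INTER_CUBIC)
cv2.imwrite('pics/c4.png',o);print(manip.sense()['tool_pos'])
E
```

```text
[0.50893157 0.06257135 0.12038909]
```

View pics/c4.png

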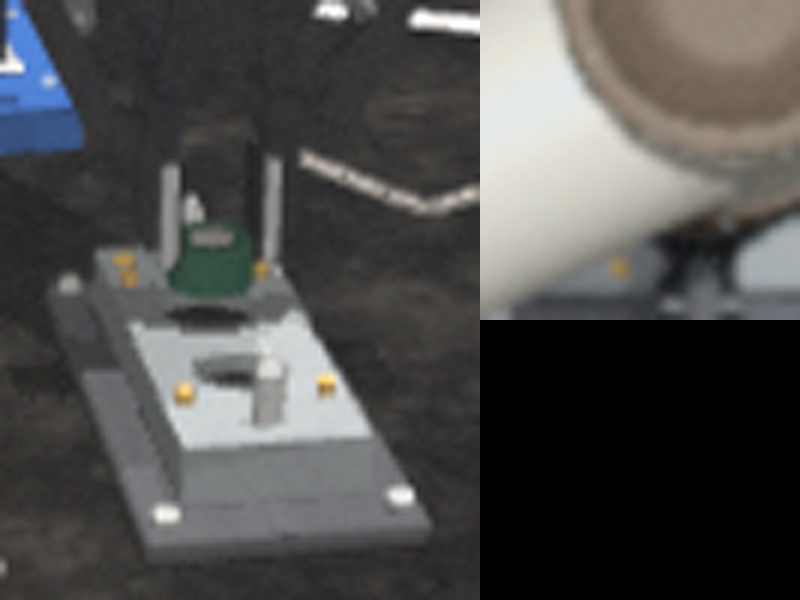

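```bash
python3 - <<'E'
from h import *
s=lambda p:(np.array(p,float)+.5)/6-.5+np.array([310,220])
print(onz('side',s([(213,237),(212,240)]),.0545))
S=cv2.imread('pics/s2.png');H=cv2.cvtColor(S,cv2.COLOR_BGR2HSV)
m=cv2.inRange(H,(60,80,20),(95,255,255))[250:275,330:360];c=np.vstack([k for k in cv2.findContours(m,0,2)[0] if cv2.contourArea(k)>5]).reshape(-1,2)+[330,250]
print(c.min(0),c.max(0))
# predicted silhouette for specimen centre = TCP guess
for cx,cy in((.509,.0626),(.5078,.0612)):
    t=np.linspace(0,6.28,60);P=np.array([[cx+.015*np.cos(a),cy+.015*np.sin(a),z] for a in t for z in(.0375,.0545)]);q=proj('side',P);print(cx,cy,q.min(0).round(1),q.max(0).round(1))
S0=cv2.imread('pics/side0.png');H=cv2.cvtColor(S0,cv2.COLOR_BGR2HSV);m=cv2.inRange(H,(60,80,20),(95,255,255))[340:375,310:345];c=np.vstack([k for k in cv2.findContours(m,0,2)[0] if cv2.contourArea(k)>5]).reshape(-1,2)+[310,340]
print('start',c.min(0),c.max(0));P=np.array([[.423+.015*np.cos(a),-.2015+.015*np.sin(a),z] for a in t for z in(0,.017)]);q=proj('side',P);print(q.min(0).round(1),q.max(0).round(1))
# pocket mouth predicted and dark mouth in start picture
P=np.array([[.5075+.017*np.cos(a),.0612+.017*np.sin(a),.03] for a in t]);q=proj('side',P);print('mouth pred 6x->5x crop',((q-[310,240]+.5)*5-.5).min(0),((q-[310,240]+.5)*5-.5).max(0))
E
```

```text
[[0.50916321 0.06280722 0.0545    ]
 [0.50823218 0.06033744 0.0545    ]]
[338 261] [351 268]
0.509 0.0626 [337.4 256.3] [352.4 269.8]
0.5078 0.0612 [337.  256.6] [352.  270.2]
start [319 348] [337 366]
[319.1 347.3] [339.1 368.2]
mouth pred 6x->5x crop [130.97251361 137.60508831] [214.28543258 171.98645328]
```

Emit:
jog_arm(
  commands=[
    {"dp": [0.5,0.6,3],"twist": [0,0,0]},
    {"dp": [0.5,0.6,6],"twist": [0,0,0]},
    {"dp": [0.5,0.6,8],"twist": [0,0,0]},
    {"dp": [0.5,0.6,10],"twist": [0,0,0]},
    {"dp": [0.5,0.6,11],"twist": [0,0,0]},
    {"dp": [0.5,0.6,11],"twist": [0,0,0]},
  ],
)

```text
time_s: 6.62
tool_pos: [0.508, 0.0621, 0.1088]
eef_rot: [0.707, -0.707, -0.0, 0.0]
ft_force: [0.2, -0.4, -0.8]
finger_gap: 0.0268
grip_force: 59.1
```

Emit:
jog_arm(
  commands=[
    {"dp": [0,0,1.5],"twist": [0,0,0]},
    {"dp": [0,0,3],"twist": [0,0,0]},
    {"dp": [0,0,3],"twist": [0,0,0]},
    {"dp": [0,0,3],"twist": [0,0,0]},
  ],
)

```text
time_s: 7.12
tool_pos: [0.5081, 0.062, 0.1059]
eef_rot: [0.707, -0.707, 0.0, 0.0]
ft_force: [0.8, 0.0, -0.1]
finger_gap: 0.0268
grip_force: 59.1
```

Emit:
jog_arm(
  commands=[
    {"dp": [0,0,0],"twist": [0,0,0]},
    {"dp": [0,0,0],"twist": [0,0,0]},
    {"dp": [0,0,0],"twist": [0,0,0]},
    {"dp": [0,0,-20],"twist": [0,0,0]},
    {"dp": [0,0,-50],"twist": [0,0,0]},
    {"dp": [0,0,-80],"twist": [0,0,0]},
    {"dp": [0,0,-80],"twist": [0,0,0]},
  ],
  hand=0.5,
)

```text
time_s: 8.0
tool_pos: [0.5092, 0.0625, 0.1883]
eef_rot: [0.707, -0.707, 0.001, -0.003]
ft_force: [0.1, 0.6, 0.1]
finger_gap: 0.0431
grip_force: 0.0
```

Emit:
jog_arm(
  commands=[
    {"dp": [40,3,0],"twist": [0,0,0]},
    {"dp": [100,8,0],"twist": [0,0,0]},
    {"dp": [160,12,0],"twist": [0,0,0]},
    {"dp": [220,17,0],"twist": [0,0,0]},
    {"dp": [260,20,0],"twist": [0,0,0]},
    {"dp": [279.3,21.7,10],"twist": [0,0,0]},
    {"dp": [279.3,21.7,40],"twist": [0,0,0]},
    {"dp": [279.3,21.7,40],"twist": [0,0,0]},
    {"dp": [279.3,21.7,40],"twist": [0,0,0]},
  ],
)

```text
time_s: 9.12
tool_pos: [0.4867, -0.2172, 0.1461]
eef_rot: [0.707, -0.707, 0.0, 0.0]
ft_force: [0.0, 0.1, 0.4]
finger_gap: 0.0426
grip_force: 0.0
```

Emit:
jog_arm(
  commands=[
    {"dp": [0,-0.8,25],"twist": [0,0,0]},
    {"dp": [0,-0.8,45],"twist": [0,0,0]},
    {"dp": [0,-0.8,57],"twist": [0,0,0]},
    {"dp": [0,-0.8,62],"twist": [0,0,0]},
    {"dp": [0,-0.8,62],"twist": [0,0,0]},
    {"dp": [0,-0.8,62],"twist": [0,0,0]},
  ],
)

```text
time_s: 9.88
tool_pos: [0.4877, -0.2173, 0.0846]
eef_rot: [0.707, -0.707, 0.001, -0.0]
ft_force: [-0.4, -0.1, -0.5]
finger_gap: 0.0426
grip_force: 0.0
```

Emit:
jog_arm(
  commands=[
    {"dp": [0,0,0],"twist": [0,0,0]},
    {"dp": [0,0,0],"twist": [0,0,0]},
    {"dp": [0,0,0],"twist": [0,0,0]},
    {"dp": [0,0,0],"twist": [0,0,0]},
    {"dp": [0,0,0],"twist": [0,0,0]},
    {"dp": [0,0,0],"twist": [0,0,0]},
  ],
  hand=0.15,
)

```text
time_s: 10.62
tool_pos: [0.4875, -0.2173, 0.0848]
eef_rot: [0.707, -0.707, 0.001, -0.0]
ft_force: [-0.6, 1.2, 6.5]
finger_gap: 0.0212
grip_force: 58.5
```

Emit:
jog_arm(
  commands=[
    {"dp": [0,0,-30],"twist": [0,0,0]},
    {"dp": [0,0,-82],"twist": [0,0,0]},
    {"dp": [-40,-4,-85],"twist": [0,0,0]},
    {"dp": [-90,-8,-85],"twist": [0,0,0]},
    {"dp": [-140,-13,-85],"twist": [0,0,0]},
    {"dp": [-190,-17,-85],"twist": [0,0,0]},
    {"dp": [-228.5,-20,-85],"twist": [0,0,0]},
    {"dp": [-228.5,-20,-75],"twist": [0,0,0]},
    {"dp": [-228.5,-20,-60],"twist": [0,0,0]},
    {"dp": [-228.5,-20,-45],"twist": [0,0,0]},
    {"dp": [-228.5,-20,-38],"twist": [0,0,0]},
    {"dp": [-228.5,-20,-38],"twist": [0,0,0]},
    {"dp": [-228.5,-20,-38],"twist": [0,0,0]},
  ],
)

```text
time_s: 12.25
tool_pos: [0.5075, 0.011, 0.1221]
eef_rot: [-0.707, 0.707, -0.0, 0.0]
ft_force: [-0.3, 1.0, 0.4]
finger_gap: 0.0216
grip_force: 58.8
```

```bash
python3 - <<'E'
from h import *
S=snap('side','s3.png')[:,:,::-1]
cv2.imwrite('pics/c5.png',cv2.resize(S[235:315,310:390],None,fx=7,fy=7,interpolation=cv2.INTER_CUBIC));p=manip.sense()['tool_pos'];print(p)
t=np.linspace(0,6.28,60);P=np.array([[p[0]+.0125*np.cos(a),p[1]+.0125*np.sin(a),p[2]-.0848+.018] for a in t]);q=proj('side',P);q=(q-[310,235]+.5)*7-.5;print('pred top ellipse in crop',q.min(0),q.max(0))
E
```

```text
[0.50748823 0.01115113 0.12232102]
pred top ellipse in crop [240.65244722 222.542058  ] [331.69041074 259.81864782]
```

View pics/c5.png

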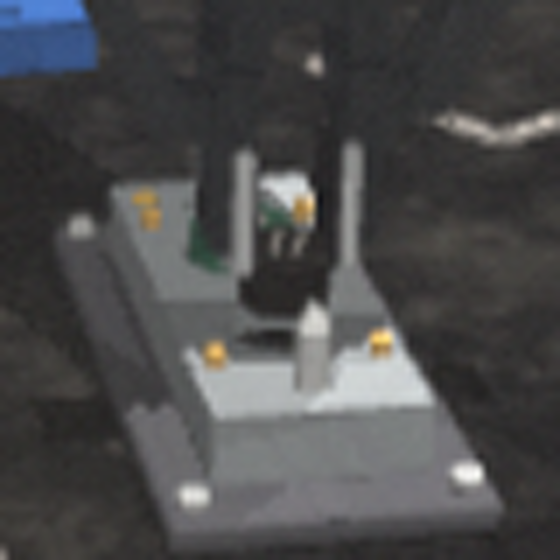

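The side view shows the black specimen at x 238–332, which matches the prediction at the TCP. Green sits low in its pocket behind it. Descending.

Emit:
jog_arm(
  commands=[
    {"dp": [0.3,0.4,3],"twist": [0,0,0]},
    {"dp": [0.3,0.4,6],"twist": [0,0,0]},
    {"dp": [0.3,0.4,8],"twist": [0,0,0]},
    {"dp": [0.3,0.4,10],"twist": [0,0,0]},
    {"dp": [0.3,0.4,11],"twist": [0,0,0]},
    {"dp": [0.3,0.4,11],"twist": [0,0,0]},
  ],
)

```text
time_s: 13.05
tool_pos: [0.5067, 0.011, 0.1108]
eef_rot: [0.707, -0.707, -0.0, 0.0]
ft_force: [0.3, -0.1, -0.6]
finger_gap: 0.021
grip_force: 58.8
```

Emit:
jog_arm(
  commands=[
    {"dp": [0,0,1.5],"twist": [0,0,0]},
    {"dp": [0,0,3],"twist": [0,0,0]},
    {"dp": [0,0,3],"twist": [0,0,0]},
    {"dp": [0,0,3],"twist": [0,0,0]},
  ],
)

```text
time_s: 13.55
tool_pos: [0.5068, 0.011, 0.1079]
eef_rot: [0.707, -0.707, -0.0, 0.0]
ft_force: [0.4, 0.0, 0.9]
finger_gap: 0.021
grip_force: 58.8
```

Emit:
jog_arm(
  commands=[
    {"dp": [0,0,0],"twist": [0,0,0]},
    {"dp": [0,0,0],"twist": [0,0,0]},
    {"dp": [0,0,0],"twist": [0,0,0]},
    {"dp": [0,0,-20],"twist": [0,0,0]},
    {"dp": [0,0,-50],"twist": [0,0,0]},
    {"dp": [0,0,-80],"twist": [0,0,0]},
    {"dp": [0,0,-80],"twist": [0,0,0]},
  ],
  hand=0.45,
)

```text
time_s: 14.42
tool_pos: [0.508, 0.0113, 0.1903]
eef_rot: [0.707, -0.707, 0.001, -0.003]
ft_force: [0.1, -0.1, -0.2]
finger_gap: 0.0384
grip_force: 0.0
```

Emit:
jog_arm(
  commands=[
    {"dp": [-40,3,0],"twist": [0,0,-0.8]},
    {"dp": [-100,8,0],"twist": [0,0,-0.8]},
    {"dp": [-160,13,0],"twist": [0,0,-0.8]},
    {"dp": [-220,18,0],"twist": [0,0,-0.8]},
    {"dp": [-280,23,0],"twist": [0,0,-0.8]},
    {"dp": [-335,28,0],"twist": [0,0,-0.8]},
    {"dp": [-356,30.2,0],"twist": [0,0,-0.8]},
    {"dp": [-356,30.2,30],"twist": [0,0,-0.8]},
    {"dp": [-356,30.2,50],"twist": [0,0,-0.8]},
    {"dp": [-356,30.2,50],"twist": [0,0,-0.8]},
    {"dp": [-356,30.2,50],"twist": [0,0,-0.8]},
  ],
)

```text
time_s: 15.8
tool_pos: [0.4769, 0.3667, 0.1384]
eef_rot: [0.712, -0.702, 0.0, -0.0]
ft_force: [0.6, -0.3, 0.2]
finger_gap: 0.0385
grip_force: 0.0
```

```bash
python3 - <<'E'
from h import *
S=snap('side','s4.png')[:,:,::-1];T=snap('top','t4.png')[:,:,::-1]
o=np.zeros((600,800,3),np.uint8)
o[:360,:400]=cv2.resize(S[180:252,265:345],None,fx=5,fy=5,interpolation=cv2.INTER_CUBIC)
o[:360,400:]=cv2.resize(S[244:316,310:390],None,fx=5,fy=5,interpolation=cv2.INTER_CUBIC)
o[360:,:600]=cv2.resize(T[207:255,300:420],None,fx=5,fy=5,interpolation=cv2.INTER_CUBIC)
cv2.imwrite('pics/c6.png',o);print(manip.sense()['tool_pos'])
E
```

```text
[0.47700177 0.36701324 0.13896919]
```

View pics/c6.png

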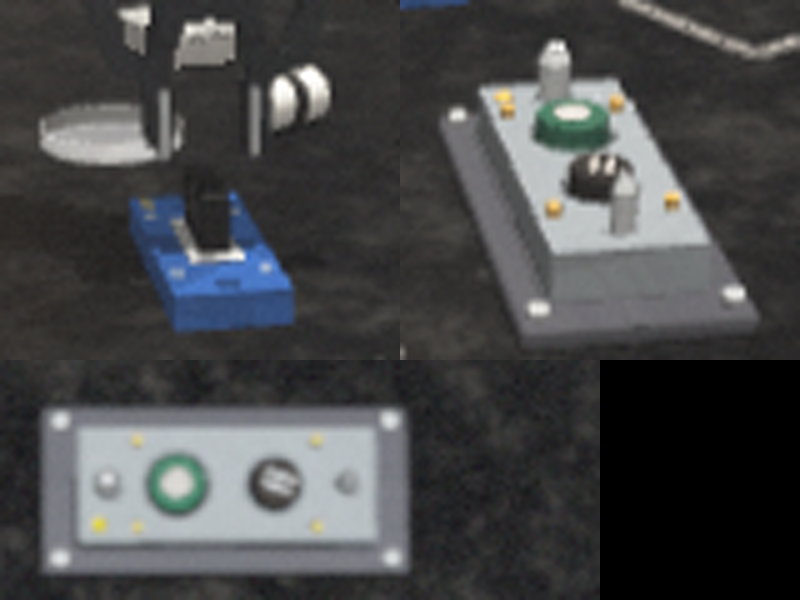

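Both specimens sit flat and central in their pockets: green at (176,485) and black at (275,483) in the lower strip. The fingers straddle the rib at (210,130). Descending to grip it.

Emit:
jog_arm(
  commands=[
    {"dp": [-0.3,-0.8,15],"twist": [0,0,0]},
    {"dp": [-0.3,-0.8,28],"twist": [0,0,0]},
    {"dp": [-0.3,-0.8,37],"twist": [0,0,0]},
    {"dp": [-0.3,-0.8,41],"twist": [0,0,0]},
    {"dp": [-0.3,-0.8,41],"twist": [0,0,0]},
    {"dp": [-0.3,-0.8,41],"twist": [0,0,0]},
  ],
)

```text
time_s: 16.65
tool_pos: [0.4775, 0.3675, 0.0973]
eef_rot: [0.712, -0.702, 0.0, -0.0]
ft_force: [-0.1, -0.2, -0.6]
finger_gap: 0.0386
grip_force: 0.0
```

Emit:
jog_arm(
  commands=[
    {"dp": [0,0,0],"twist": [0,0,0]},
    {"dp": [0,0,0],"twist": [0,0,0]},
    {"dp": [0,0,0],"twist": [0,0,0]},
    {"dp": [0,0,0],"twist": [0,0,0]},
    {"dp": [0,0,0],"twist": [0,0,0]},
    {"dp": [0,0,0],"twist": [0,0,0]},
    {"dp": [0,0,0],"twist": [0,0,0]},
    {"dp": [0,0,0],"twist": [0,0,0]},
  ],
  hand=0,
)

```text
time_s: 17.65
tool_pos: [0.4774, 0.3675, 0.0974]
eef_rot: [0.712, -0.702, 0.0, -0.0]
ft_force: [-1.5, -0.6, 5.8]
finger_gap: 0.0153
grip_force: 59.5
```

Emit:
jog_arm(
  commands=[
    {"dp": [0,0,-15],"twist": [0,0,0]},
    {"dp": [0,0,-40],"twist": [0,0,0]},
    {"dp": [0,0,-65],"twist": [0,0,0]},
    {"dp": [0,0,-80],"twist": [0,0,0]},
    {"dp": [30,-2,-80],"twist": [0,0,1.9]},
    {"dp": [70,-6,-80],"twist": [0,0,1.9]},
    {"dp": [120,-10,-80],"twist": [0,0,1.9]},
    {"dp": [170,-14,-80],"twist": [0,0,1.9]},
    {"dp": [220,-18,-80],"twist": [0,0,1.9]},
    {"dp": [270,-22,-80],"twist": [0,0,1.9]},
    {"dp": [310,-25,-80],"twist": [0,0,1.9]},
    {"dp": [328,-26,-80],"twist": [0,0,1.9]},
    {"dp": [331.4,-25.8,-78],"twist": [0,0,1.9]},
    {"dp": [331.4,-25.8,-70],"twist": [0,0,1.9]},
    {"dp": [331.4,-25.8,-68],"twist": [0,0,1.9]},
    {"dp": [331.4,-25.8,-68],"twist": [0,0,1.9]},
    {"dp": [331.4,-25.8,-68],"twist": [0,0,1.9]},
  ],
)

```text
time_s: 19.77
tool_pos: [0.5079, 0.0368, 0.165]
eef_rot: [-0.701, 0.714, -0.0, 0.0]
ft_force: [-0.4, 0.3, -2.2]
finger_gap: 0.0151
grip_force: 58.7
```

```bash
python3 - <<'E'
from h import *
S=snap('side','s5.png')[:,:,::-1];T=snap('top','t5.png')[:,:,::-1]
o=np.zeros((600,800,3),np.uint8)
o[:600,:480]=cv2.resize(S[220:320,310:390],None,fx=6,fy=6,interpolation=cv2.INTER_CUBIC)
o[:192,480:]=cv2.resize(T[205:253,305:385],None,fx=4,fy=4,interpolation=cv2.INTER_CUBIC)
o[192:592,480:]=cv2.resize(cv2.imread('pics/s4.png')[240:320,316:380],None,fx=5,fy=5,interpolation=cv2.INTER_CUBIC)
cv2.imwrite('pics/c7.png',o);print(manip.sense()['tool_pos'],manip.sense()['eef_rot'])
E
```

```text
[0.50787969 0.03654462 0.16504338] [-7.00517859e-01  7.13634851e-01 -8.74936356e-05  1.47058397e-04]
```

View pics/c7.png

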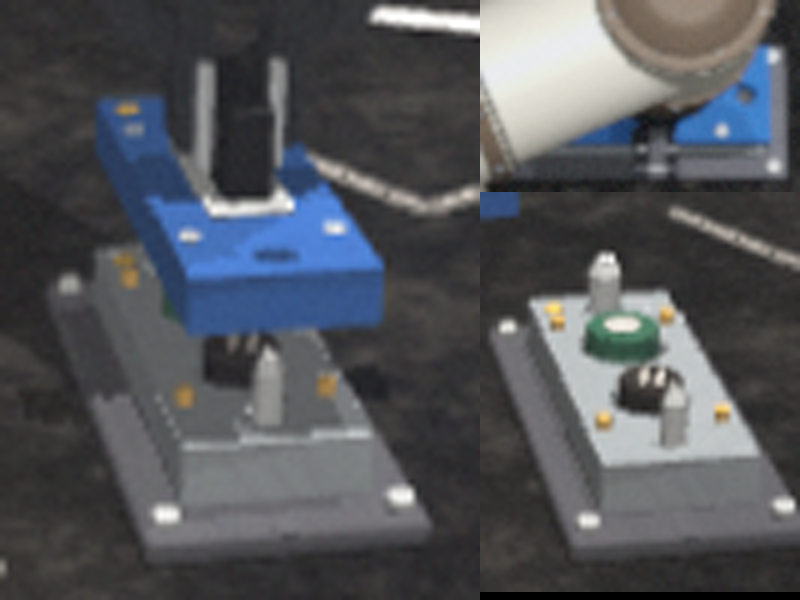

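```bash
python3 - <<'E'
from h import *
s=lambda p:(np.array(p,float)+.5)/6-.5+np.array([310,220])
zt=.165-.0974+.019
def blob(img,box,lo,hi):
    x0,y0,x1,y1=box;H=cv2.cvtColor(img,cv2.COLOR_BGR2HSV)[y0:y1,x0:x1];m=cv2.inRange(H,lo,hi);k,l,st,ce=cv2.connectedComponentsWithStats(m)
    return [(st[i,4],(ce[i]+[x0,y0]).round(2)) for i in range(1,k)]
S=cv2.imread('pics/s5.png')
up=onz('side',s([(190,236),(335,228),(134,130)]),zt);print('studs',up.round(4))
dn=onz('side',s([(185,392),(327,381),(131,276)]),.035);print('pins (top)',dn.round(4))
print('diff mm',((up-dn)*1000).round(1))
print('hole',onz('side',s([(276,256)]),zt).round(4),'thin tip',onz('side',s([(267,349)]),.054).round(4))
print('top: thin hole',onz('top',[((746-480+.5)/4-.5+305,(94+.5)/4-.5+205)],zt),'stud',onz('top',[((722-480+.5)/4-.5+305,(130+.5)/4-.5+205)],zt))
print('corners up',onz('side',s([(190,333),(383,323)]),zt-.019).round(4),onz('side',s([(188,275),(383,263)]),zt).round(4),'block',onz('side',s([(183,448),(370,434)]),.03).round(4))
print('top lower thin hole pred: pins top frame centre .5097,.0382 ->', .5097-.063*np.sin(np.radians(1.13)),.0382-.063)
E
```

```text
studs [[ 0.4839 -0.0091  0.0866]
 [ 0.5299 -0.0101  0.0866]
 [ 0.4857  0.0838  0.0866]]
pins (top) [[ 0.4829 -0.0126  0.035 ]
 [ 0.5291 -0.0124  0.035 ]
 [ 0.4846  0.0787  0.035 ]]
diff mm [[ 1.   3.5 51.6]
 [ 0.8  2.3 51.6]
 [ 1.1  5.1 51.6]]
hole [[ 0.5062 -0.0285  0.0866]] thin tip [[ 0.5054 -0.0252  0.054 ]]
top: thin hole [[ 0.50904025 -0.0253806   0.0866    ]] stud [[ 0.48650097 -0.0095496   0.0866    ]]
corners up [[ 0.4777 -0.0384  0.0676]
 [ 0.5372 -0.0411  0.0676]] [[ 0.4766 -0.0381  0.0866]
 [ 0.5368 -0.039   0.0866]] block [[ 0.476  -0.0404  0.03  ]
 [ 0.5352 -0.041   0.03  ]]
top lower thin hole pred: pins top frame centre .5097,.0382 -> 0.5084575806523043 -0.024800000000000003
```

The upper half sits over the dowels with dots at the same end (128,110) and (125,262). It's about 0.9 mm too far in +x. I'll correct that and lower while watching the force.

Emit:
jog_arm(
  commands=[
    {"dp": [0.3,0.9,5],"twist": [0,0,0]},
    {"dp": [0.3,0.9,10],"twist": [0,0,0]},
    {"dp": [0.3,0.9,14],"twist": [0,0,0]},
    {"dp": [0.3,0.9,17],"twist": [0,0,0]},
    {"dp": [0.3,0.9,19],"twist": [0,0,0]},
    {"dp": [0.3,0.9,19],"twist": [0,0,0]},
  ],
)

```text
time_s: 20.62
tool_pos: [0.5068, 0.0359, 0.1458]
eef_rot: [-0.7, 0.714, 0.0, -0.0]
ft_force: [0.4, -0.5, -2.2]
finger_gap: 0.0149
grip_force: 58.7
```

Emit:
jog_arm(
  commands=[
    {"dp": [0,0,1],"twist": [0,0,0]},
    {"dp": [0,0,2],"twist": [0,0,0]},
    {"dp": [0,0,3],"twist": [0,0,0]},
    {"dp": [0,0,3],"twist": [0,0,0]},
  ],
)

```text
time_s: 21.12
tool_pos: [0.5071, 0.0361, 0.1429]
eef_rot: [-0.7, 0.714, -0.0, 0.0]
ft_force: [0.1, -0.2, -2.5]
finger_gap: 0.015
grip_force: 58.7
```

Emit:
jog_arm(
  commands=[
    {"dp": [0,0,1],"twist": [0,0,0]},
    {"dp": [0,0,2],"twist": [0,0,0]},
    {"dp": [0,0,3],"twist": [0,0,0]},
    {"dp": [0,0,4],"twist": [0,0,0]},
    {"dp": [0,0,5],"twist": [0,0,0]},
    {"dp": [0,0,5],"twist": [0,0,0]},
  ],
)

```text
time_s: 21.88
tool_pos: [0.5071, 0.0361, 0.1379]
eef_rot: [-0.7, 0.714, -0.0, 0.0]
ft_force: [1.3, 1.4, -1.8]
finger_gap: 0.0149
grip_force: 58.7
```

Emit:
jog_arm(
  commands=[
    {"dp": [-0.2,-0.2,1.5],"twist": [0,0,0]},
    {"dp": [-0.2,-0.2,3],"twist": [0,0,0]},
    {"dp": [-0.2,-0.2,4.5],"twist": [0,0,0]},
    {"dp": [-0.2,-0.2,6],"twist": [0,0,0]},
    {"dp": [-0.2,-0.2,7],"twist": [0,0,0]},
    {"dp": [-0.2,-0.2,7],"twist": [0,0,0]},
  ],
)

```text
time_s: 22.62
tool_pos: [0.5071, 0.0362, 0.1312]
eef_rot: [-0.7, 0.714, -0.0, 0.0]
ft_force: [-0.9, 2.5, 2.5]
finger_gap: 0.0151
grip_force: 59.4
```

Emit:
jog_arm(
  commands=[
    {"dp": [0,-0.1,1],"twist": [0,0,0]},
    {"dp": [0,-0.1,2],"twist": [0,0,0]},
    {"dp": [0,-0.1,3],"twist": [0,0,0]},
    {"dp": [0,-0.1,4],"twist": [0,0,0]},
    {"dp": [0,-0.1,4],"twist": [0,0,0]},
  ],
)

```text
time_s: 23.25
tool_pos: [0.5072, 0.0362, 0.1275]
eef_rot: [-0.7, 0.714, -0.0, 0.0]
ft_force: [-1.6, 2.1, 7.4]
finger_gap: 0.0152
grip_force: 60.0
```

Emit:
jog_arm(
  commands=[
    {"dp": [0,0,0.5],"twist": [0,0,0]},
    {"dp": [0,0,1],"twist": [0,0,0]},
    {"dp": [0,0,1],"twist": [0,0,0]},
    {"dp": [0,0,1],"twist": [0,0,0]},
  ],
)

```text
time_s: 23.75
tool_pos: [0.5072, 0.0362, 0.1274]
eef_rot: [-0.701, 0.714, -0.0, 0.0]
ft_force: [-4.3, 2.2, 14.2]
finger_gap: 0.0151
grip_force: 61.0
```

```bash
python3 - <<'E'
from h import *
S=snap('side','s6.png')[:,:,::-1]
cv2.imwrite('pics/c8.png',cv2.resize(S[220:320,310:390],None,fx=6,fy=6,interpolation=cv2.INTER_CUBIC));s=manip.sense();print(s['ft_force'],s['moment'],s['tool_pos'])
E
```

```text
[-4.84814302  1.50658411 14.4838483 ] [ 0.65325647  1.30722983 -0.02569654] [0.50715981 0.03621634 0.12742071]
```

View pics/c8.png

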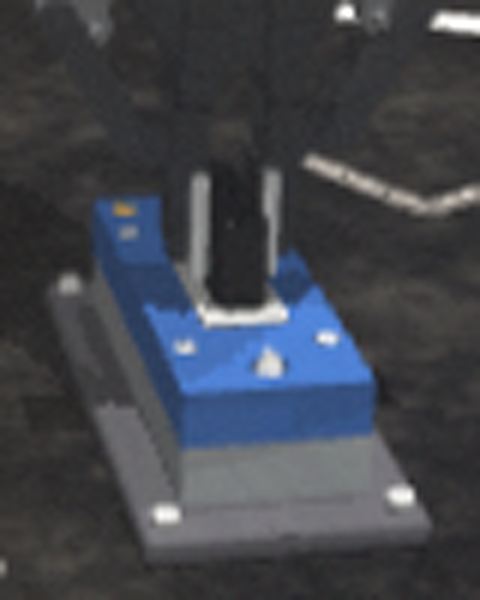

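The picture shows the upper half flush on the block all round, with the thin dowel showing through its hole at (268,362). The force climbed to 14 N with no further travel, so the mould is shut. Handing in.

```bash
python3 -c "
from cell import manip
print(manip.job_done())"
```

```text
the job is handed in; nothing more can be done
None
```

I handed the job in at about 24 s, holding the mould pressed shut at about 14 N: both specimens are seated, the red one was left alone and the upper half is flush on the dowels; no verdict came back.

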